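# Eject the stuck brass slug from the sleeve stand

### The job

A grooved brass slug is stuck in the sleeve of the green bar stand, held there by the index plunger on top. Pull the plunger's T-handle up, turn it a quarter turn and let it drop into its parking notch so that the pin stays withdrawn; then pick up the push drift and push the slug through the sleeve from the open end away from the tray, until it drops out of the far end into the wooden tray. Draw the drift out again and lay it down flat on the bench, with the plunger still parked, the slug lying in the tray, and the tray, the hammer, the V-block and the oil bottle left where they stand.

Things in the scene. Friction and masses are not known exactly. Their poses are not given: they have to be found in the camera images.
- stand: Green cast stand screwed to the bench, carrying a level steel sleeve 100 mm long, 42 mm outside, plain through bore of 32 mm diameter, axis 64 mm above the bench. Origin on the bench under the sleeve's middle; +x along the sleeve, from the mouth to the outlet over the tray (mouth x = -50, outlet x = +50 mm). Foot 78 x 120 x 12 mm, x = -43 to +35 mm. Plunger axis at x = +12 mm.
- sleeve_mouth (a point): Centre of the sleeve's open mouth on the bore axis, 50 mm behind the middle of the sleeve, 64 mm above the bench: the drift goes in here. Its axes are those of the stand.
- sleeve_end (a point): Centre of the sleeve's other end on the bore axis, 50 mm ahead of the middle, 64 mm above the bench: the slug comes out here.
- lock_pull (a joint): How far the index plunger is pulled up, m: 0 = down (its 8 mm pin stands in the slug's groove and blocks it), 0.015 = upper stop. A spring pulls it down, 6 N when down, 10 N at the stop. It can be turned the quarter turn only when up by at least 0.0125; parked in a notch it rests at about 0.009, the pin clear of the slug.
- lock_turn (a joint): Angle of the T-handle, rad, counter-clockwise from above: 0 = bar along the sleeve (only there, +-0.12, can the pin go down); stops at +1.83 and -1.83. Parking notches at +1.57 and -1.57, bar across the sleeve (it drops in anywhere from 1.3 to 1.8): a quarter turn either way serves. It turns almost freely once up.
- lock_grip (a point): On the plunger's axis inside the black T-handle's bar, 10 mm below its top, 134 mm above the bench when down. The bar is 52 mm long (this point's x), 16 mm thick (its y) and 26 mm high: grip it across the 16 mm from above. The 30 mm wide steel bush begins 26 mm below this point when down, so fingertips may reach 20 mm below this point.
- slug: Brass slug, 29 mm diameter, 60 mm long, 0.28 kg, with a groove (15 mm diameter, 12.5 mm wide) round its middle. Origin at its centre, x along its axis. At the start its rear face is 32 mm inside the sleeve's mouth. A spring ball in the sleeve's top presses on it, so it must be pushed all the way with about 10 to 20 N and does not slide by itself.
- drift: Push drift, 199 mm long, 0.34 kg: square steel handle 22 x 22 x 74 mm, 12 mm round aluminium shank, white nylon head 22 mm in diameter. Origin on its axis in the middle of the handle, +x to the head: handle x = -37 to +37, shank to +144, head's face +162 mm. It lies level on the bench, axis 11 mm high, and balances at about x = +10 mm; grip the handle across its 22 mm sides.
- drift_head (a point): Centre of the flat face of the drift's white nylon head, on its axis, 162 mm ahead of the drift's origin.
- tray: Open wooden parts tray, 100 x 150 x 28 mm, floor 4 mm, walls 7 mm, one cross wall 24 mm high at y = -17 mm; origin at the centre of its underside, y along its 150 mm. It stands loose under the sleeve's outlet, long way along the sleeve, the larger compartment (y = -15 to +68 mm) next to the stand. It stays there.
- hammer: Small hammer with brass head and wooden handle, 56 x 170 x 20 mm, lying on the bench; origin at the centre of its underside, handle along y. Not needed: leave it where it lies.
- vblock: Grey steel V-block, 34 x 40 x 28 mm, standing on the bench; origin at the centre of its underside. Not needed: leave it.
- oiler: Small oil bottle with a thin spout, 28 mm diameter, 93 mm high, standing on the bench; origin at the centre of its underside. Not needed: leave it.
Things that resemble listed ones, but are neither listed nor needed, are in the scene too. Of the things that look like the stand, the larger one is meant.

How it is judged:
By the outcome, as a careful person would: the job done as asked, in the order asked, and still so for the second after the job is handed in, with the robot touching nothing.
It also fails if it takes over 72 s, if anything falls off the work surface, if the arm or the gripper's body presses on something with over 40 N, if the wrist force passes 120 N, or if a joint passes its speed limit or range.

### The arm

A 6-joint arm with a two-finger parallel gripper is mounted at the origin on a cart in front of the work surface, level with it; the furniture and walls round the work are solid. World frame = base frame: x ahead of the robot, y to its left, z up, the work surface at z = 0. Lengths are in m, angles in rad, forces in N, time in s.
With the tool pointing down it reaches from about 0.4 to 0.925 m from the base axis. Payload 12.5 kg.
Tool frame: the origin (TCP) lies between the finger pads; the fingertips stand 25 mm ahead of it and the grasp point (between the pads) lies 6 mm ahead of it; z points along the fingers, y is the line along which they close (so a half turn about z gives the same grasp; the last joint's range is limited). The gripper opens to 95 mm and grips with 3 to 60 N. Pads are 20 mm wide; open, the fingers measure 119 mm over their backs; the gripper's body (75 mm by 180 mm) begins 59 mm behind the grasp point.
Start: joints at [1.171, 0.491, 1.559, -0, 1.092, -0.106], TCP at [0.181, 0.598, 0.208] pointing down, gripper open.
Joint ranges: [-3.1, 3.1], [-0.84, 2.19], [0.05, 2.79], [-1.13, 4.28], [0.06, 2.93], [-2.69, 2.69]. Speed limits (rad/s): [2.22, 2.22, 2.79, 3.14, 3.14, 3.14].

### API

Orientations are given as a unit quaternion [w, x, y, z].
In Python, from cell import status, viewer, order gives the robot as it stands.
- The arm moves only by the shell command python3 -m handwheel 'ROWS' [OPENING]. ROWS is a JSON object of lists of equal length, an entry for each row: "linear": the shift along the world's x, y, z as a fraction of full scale, a list of three; "angular": the turn, a rotation vector about the world's x, y, z as a fraction of full scale, a list of three. A call has 1 to 5 rows; each row is the pose to reach, as a shift and turn from the pose commanded when the call began, turning the shorter way round; what a row does not reach only later rows make up. Full scale, the value 1, is 0.25 m for a shift and 180 degrees for a turn. A row lasts 1/12 s, in which the tool goes at most 41.7 mm and 7.16 degrees, less where a joint would pass 70% of its speed; a pose out of reach is approached as far as the arm can. A call with a number of a shift or a turn outside -1 to 1 is refused whole. A call with a gripper value outside its range is refused whole. OPENING is the closure, from 0 (fully open) to 1 (shut), set as the call begins (- or left out, the last holds). The fingers move at their own pace and stop on an object; the grip force is fixed at half the most. Time passes only in rows, so rows that repeat a pose let the fingers close. It gives the time, the measured TCP pose, the force, the opening and the grip force at its end, in the units of the state.
- status.read_state(): the state, without advancing time (a new reading comes with each control period).
- viewer.grab_frame(name): name is "scene" or "side" or "wrist"; returns a dict with "color" (400x640x3 uint8, red, green, blue), "z_map" (400x640 float32, m along the optical axis (not along the pixel's ray), 0 where there is no reading), "fov_y" (degrees; the focal length in pixels is half the picture's height over the tangent of half this angle, whatever the lens; pixels are square), "cx", "cy" (the principal point, pixels), "R" (3x3) and "t" (3): a world point X has camera coordinates R X + t. Camera axes: x right, y down, z forward; pixel columns grow to the right and rows downward; lengths in m; the calibration is good to about 2 mm. A picture is of the moment at which its call begins.
- order.finish_job(): hands the job in; it is judged then, once.
The state is a dict: "t": time; "qpos": joint angles; "qvel": joint speeds; "tau": joint torques, N m; "tool_pos": TCP position; "orientation": TCP orientation; "force": force on the tool from outside, world axes, zero at the start; "wrist_torque": the same for the moment, N m; "finger_gap": opening from 0.0 (shut) to 1.0 (fully open); "grasp_force": force on a finger pad.
Only numpy, scipy, OpenCV 4.12 (cv2) and the standard library are available. Lean on these libraries where they do the work, as an engineer would, in place of code of your own. Each camera call takes 0.05 s, during which the arm holds its last target. There are 200 camera calls.

## Working session

There is one attempt and no reset: what is moved stays moved. The work goes in short steps, Python scripts to look and compute and a shell command to move; the robot and the scene stay as the last step left them, time stands still between calls to the robot, and variables do not carry over. Pictures are saved under pics/ and viewed, at most 12 in all, crops included, and the job is handed in when it is done.

```bash
ls; mkdir -p pics; cat > h.py <<'E'
import numpy as np, cv2
from cell import status, viewer, order
def grab(n):
    f=viewer.grab_frame(n); f['f']=200/np.tan(np.radians(f['fov_y'])/2)*f['color'].shape[0]/400
    f['R']=np.array(f['R']);f['t']=np.array(f['t']); return f
def save(n,name): 
    f=grab(n); cv2.imwrite(f'pics/{name}.png',f['color'][:,:,::-1]); np.save(f'pics/{name}.npy',f,allow_pickle=True); return f
def load(name): return np.load(f'pics/{name}.npy',allow_pickle=True).item()
def plane(f,uv,z):
    uv=np.atleast_2d(np.array(uv,float)); d=np.c_[(uv[:,0]-f['cx'])/f['f'],(uv[:,1]-f['cy'])/f['f'],np.ones(len(uv))]@f['R']
    c=-f['R'].T@f['t']; return c+d*((z-c[2])/d[:,2])[:,None]
def pts(f):
    z=f['z_map']; v,u=np.mgrid[:z.shape[0],:z.shape[1]]
    P=np.stack([(u-f['cx'])/f['f']*z,(v-f['cy'])/f['f']*z,z],-1)-f['t']
    W=P@f['R']; W[z==0]=np.nan; return W
def proj(f,X):
    p=np.atleast_2d(X)@f['R'].T+f['t']; return np.c_[p[:,0]/p[:,2]*f['f']+f['cx'],p[:,1]/p[:,2]*f['f']+f['cy']]
E
python3 - <<'E'
from h import *
a=save('scene','scene0');b=save('side','side0');c=save('wrist','wrist0')
for f in(a,b,c): print(f['fov_y'],f['cx'],f['cy'],-f['R'].T@f['t'])
im=np.vstack([a['color'],b['color']]); cv2.imwrite('pics/both.png',cv2.resize(im,(480,600),interpolation=cv2.INTER_AREA)[:,:,::-1])
print(status.read_state())
E
```

```text
pics
55.02448313277714 314.91388173573984 197.21926228350802 [-0.07089811 -0.60765909  0.82846173]
51.87456513773952 318.75975778335174 200.77168895311928 [0.28579729 0.76937857 1.09611548]
60.309783931737435 320.69156789602647 201.0920055551239 [0.10156489 0.62282883 0.3841645 ]
{'t': 0.15, 'qpos': array([ 1.17139822e+00,  4.91399739e-01,  1.55929408e+00, -6.59534238e-07,
        1.09169263e+00, -1.05589089e-01]), 'qvel': array([ 2.32641508e-05, -1.42141166e-04, -1.72851975e-03, -5.69520111e-04,
       -9.26340635e-04, -5.84287287e-04]), 'tau': array([ 1.88431884e-03, -6.12890625e+01, -2.58278936e+01,  6.93001086e-02,
        4.72985033e-02, -2.82024797e-05]), 'tool_pos': array([0.18090425, 0.59806544, 0.20721455]), 'orientation': array([-9.88700325e-05,  1.46376528e-01,  9.89228869e-01, -3.84388636e-04]), 'force': array([-0.80497381, -0.69146502, -0.22632581]), 'wrist_torque': array([ 0.03030445, -0.05570545, -0.00425533]), 'grasp_force': 0.0, 'finger_gap': 0.9949236567455229}
```

View pics/scene0.png

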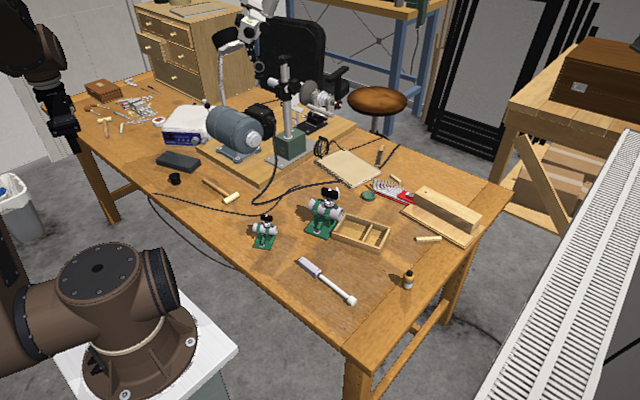

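View pics/side0.png

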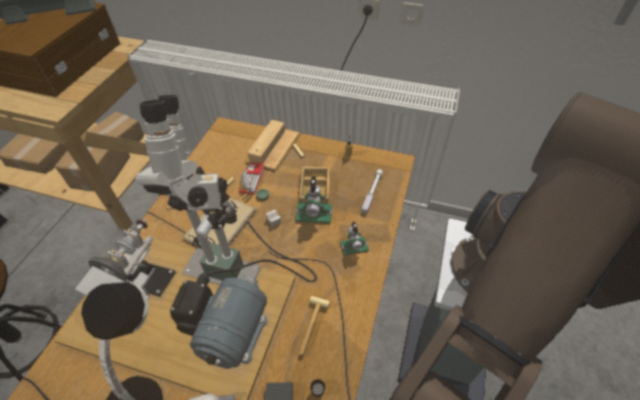

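Scene picture: the larger green stand is at (323,215), the smaller look-alike at (264,232), the tray at (363,232), the drift at (327,280) with its white head at (350,300), and the oiler at (408,280). The larger stand has the tray at its outlet, so it fits the description. I'll measure next.

```bash
python3 - <<'E'
from h import *
f=load('scene0'); W=pts(f)
hsv=cv2.cvtColor(f['color'],cv2.COLOR_RGB2HSV)
for n,(u,v) in dict(stand=(323,215),small=(264,232),drifthandle=(312,270),head=(350,300),trayfloor=(372,236),oiler=(408,284),hammer=(215,187)).items(): print(n,W[v,u].round(3))
g=cv2.inRange(hsv,(65,80,30),(95,255,255))
k,l,s,c=cv2.connectedComponentsWithStats(g)
for i in range(1,k):
    if s[i,4]>60:
        m=(l==i)&(W[:,:,2]<0.03)&(W[:,:,2]>0.004); p=W[m]; 
        if len(p)>10: print(s[i],np.nanmin(p,0).round(3),np.nanmax(p,0).round(3), cv2.minAreaRect(p[:,:2].astype(np.float32)*1000))
# drift: height 3-26mm within region
reg=np.zeros(g.shape,bool); reg[250:310,290:365]=1
m=reg&(W[:,:,2]>0.006)&(W[:,:,2]<0.03); p=W[m]; print(len(p),cv2.minAreaRect(p[:,:2].astype(np.float32)*1000), p.max(0))
# tall points around stand
m=(W[:,:,2]>0.03)&(abs(W[:,:,0]-W[215,323,0])<.12)&(abs(W[:,:,1]-W[215,323,1])<.12)
for a,b in((.035,.09),(.115,.15)):
    p=W[m&(W[:,:,2]>a)&(W[:,:,2]<b)]; print(len(p),cv2.minAreaRect(p[:,:2].astype(np.float32)*1000),np.nanmax(p,0))
c=np.hstack([cv2.resize(f['color'][175:315,230:430],(800,560),interpolation=cv2.INTER_CUBIC)])
cv2.imwrite('pics/crop0.png',c[:,:,::-1])
E
```

```text
stand [ 0.569 -0.057  0.06 ]
small [0.413 0.032 0.047]
drifthandle [ 0.415 -0.153  0.024]
head [ 0.408 -0.286  0.023]
trayfloor [ 0.641 -0.19   0.006]
oiler [ 0.541 -0.37   0.029]
hammer [0.467 0.343 0.019]
[305 199  33  41 545] [ 0.519 -0.095  0.006] [ 0.614 -0.012  0.03 ] ((564.2638549804688, -51.892974853515625), (82.9871826171875, 75.37242889404297), 16.64408302307129)
[253 223  22  27 270] [0.377 0.003 0.004] [0.445 0.059 0.03 ] ((410.82147216796875, 36.50950241088867), (58.68589782714844, 50.93263244628906), 31.839595794677734)
497 ((439.798828125, -192.1891632080078), (207.4461212158203, 109.77622985839844), 86.65645599365234) [ 0.49413993 -0.08649101  0.02624832]
532 ((550.8831176757812, -17.009109497070312), (84.31688690185547, 198.63351440429688), 46.461246490478516) [0.62080701 0.02084373 0.08998765]
163 ((587.884521484375, -62.674034118652344), (16.96775245666504, 50.7181510925293), 12.96101188659668) [ 0.60030025 -0.0366134   0.14795234]
```

View pics/crop0.png

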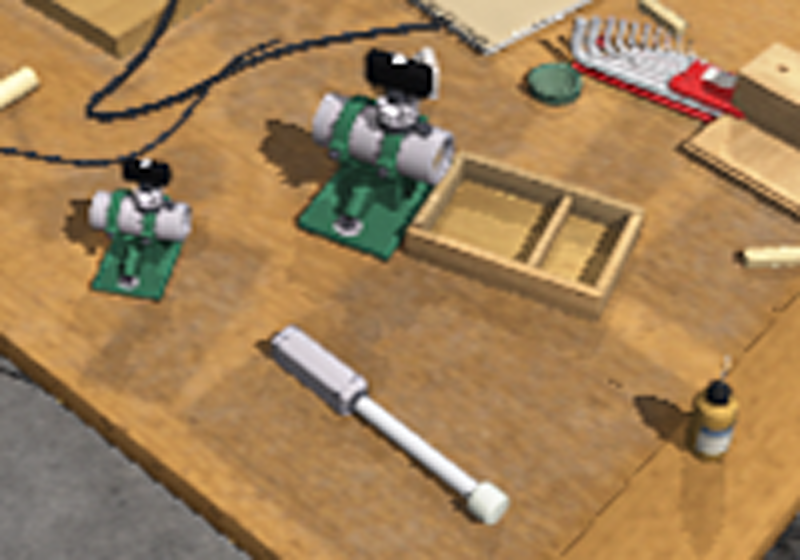

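The enlarged crop confirms it: the larger stand (crop 380,150) has the tray at its outlet, and the smaller one (140,220) has no tray. The T-handle's bar is along the sleeve. The drift lies alone in front, with its head toward the oiler. Before moving I'll check the corridor for tall things.

```bash
python3 - <<'E'
from h import *
for n in('scene0','side0'):
    W=pts(load(n)).reshape(-1,3)
    print(n)
    for x in np.arange(.2,.95,.1):
        r=[]
        for y in np.arange(-.4,.7,.1):
            m=(abs(W[:,0]-x)<.05)&(abs(W[:,1]-y)<.05)&(W[:,2]>-.03)
            r.append(W[m,2].max() if m.any() else np.nan)
        print(round(x,1),np.round(r,2))
E
```

```text
scene0
0.2 [  nan   nan   nan -0.   -0.   -0.     nan   nan  0.65  0.58  0.55]
0.3 [0.   0.   0.   0.   0.   0.01 0.   0.01 0.01 0.01 0.52]
0.4 [0.01 0.03 0.03 0.03 0.1  0.1  0.01 0.02 0.01 0.04 0.03]
0.5 [0.09 0.04 0.01 0.03 0.07 0.01 0.02 0.02 0.02 0.03 0.03]
0.6 [0.09 0.05 0.03 0.15 0.15 0.01 0.1  0.52 0.2  0.21 0.21]
0.7 [0.01 0.01 0.03 0.03 0.03 0.01 0.41 0.57 0.56 0.44 0.43]
0.8 [0.06 0.06 0.06 0.05 0.02 0.02 0.35 0.56 0.18 0.44 0.43]
0.9 [0.06 0.06 0.06 0.04 0.02 0.02 0.1  0.06 0.13 0.12 0.04]
side0
0.2 [  nan   nan -0.01  0.    0.    0.   -0.01   nan  0.66  0.63  0.56]
0.3 [0.01 0.01 0.01 0.01 0.01 0.01 0.01 0.01 0.01 0.01 0.52]
0.4 [0.01 0.03 0.03 0.03 0.1  0.1  0.01 0.02 0.01 0.04  nan]
0.5 [0.07 0.05 0.01 0.03 0.07 0.02 0.02 0.03 0.02 0.03 0.03]
0.6 [0.09 0.05 0.03 0.15 0.15 0.01 0.1  0.52 0.2  0.21 0.21]
0.7 [0.01 0.02 0.03 0.03 0.03 0.01 0.65 0.69 0.64 0.43 0.43]
0.8 [0.06 0.06 0.06 0.04 0.02 0.02 0.64 0.68 0.57 0.44 0.44]
0.9 [0.06 0.06 0.06 0.04 0.02 0.02 0.1  0.06 0.12 0.05 0.05]
```

```bash
python3 -m handwheel '{"linear":[[0.08,-0.13,0.03],[0.16,-0.26,0.05],[0.24,-0.39,0.07],[0.32,-0.52,0.08],[0.38,-0.65,0.08]],"angular":[[0,0,-0.016],[0,0,-0.032],[0,0,-0.048],[0,0,-0.064],[0,0,-0.082]]}'
python3 -m handwheel '{"linear":[[0.08,-0.13,0.02],[0.16,-0.26,0.04],[0.24,-0.39,0.06],[0.32,-0.52,0.08],[0.38,-0.65,0.08]],"angular":[[0,0,-0.016],[0,0,-0.032],[0,0,-0.048],[0,0,-0.064],[0,0,-0.082]]}'
python3 -m handwheel '{"linear":[[0.08,-0.13,0.02],[0.16,-0.26,0.04],[0.24,-0.39,0.06],[0.32,-0.52,0.08],[0.38,-0.65,0.08]],"angular":[[0,0,-0.016],[0,0,-0.032],[0,0,-0.048],[0,0,-0.064],[0,0,-0.082]]}'
python3 -m handwheel '{"linear":[[0.08,-0.13,0.02],[0.16,-0.26,0.04],[0.24,-0.39,0.06],[0.32,-0.52,0.08],[0.36,-0.65,0.08]],"angular":[[0,0,-0.016],[0,0,-0.032],[0,0,-0.048],[0,0,-0.064],[0,0,-0.082]]}'
python3 - <<'E'
from h import *
f=save('wrist','w1');print(-f['R'].T@f['t'],f['R'].round(2).tolist())
print({k:np.round(v,3) for k,v in status.read_state().items()})
E
```

```text
t: 0.57
tool_pos: [0.277, 0.4343, 0.228]
orientation: [0.0, 0.273, 0.962, 0.0]
force: [0.4, -0.1, -0.6]
finger_gap: 1.003
grasp_force: 0.0
t: 0.98
tool_pos: [0.3722, 0.2717, 0.2485]
orientation: [0.001, 0.395, 0.919, 0.001]
force: [1.4, -0.1, 0.5]
finger_gap: 0.998
grasp_force: 0.0
t: 1.4
tool_pos: [0.4673, 0.1089, 0.2685]
orientation: [0.001, 0.51, 0.86, 0.001]
force: [0.5, 1.1, -0.9]
finger_gap: 0.998
grasp_force: 0.0
t: 1.82
tool_pos: [0.5576, -0.0538, 0.2882]
orientation: [0.001, 0.616, 0.788, 0.0]
force: [0.2, 0.0, 0.3]
finger_gap: 0.998
grasp_force: 0.0
[0.53771727 0.0276638  0.46520303] [[0.97, 0.24, 0.0], [0.23, -0.93, 0.29], [0.07, -0.28, -0.96]]
{'t': np.float64(1.867), 'qpos': array([-0.221,  0.327,  1.607, -0.002,  1.207, -0.458]), 'qvel': array([ 0.071, -0.024,  0.077,  0.009, -0.019,  0.   ]), 'tau': array([ 11.273, -58.303, -24.213,   1.228,   0.886,  -0.088]), 'tool_pos': array([ 0.558, -0.058,  0.287]), 'orientation': array([ 0.001,  0.618,  0.786, -0.   ]), 'force': array([-0.301, -3.036, -0.976]), 'wrist_torque': array([-0.234,  0.04 , -0.009]), 'grasp_force': np.float64(0.0), 'finger_gap': np.float64(0.998)}
```

View pics/w1.png

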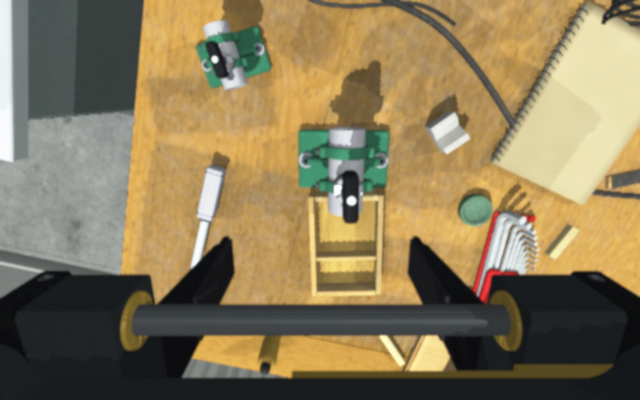

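Wrist view: T-handle bar at (350,197), stand foot at (344,158), tray at (346,245), V-block at (449,132), drift handle at (210,193) with the shank running down to the left. Now measuring.

```bash
cat > meas.py <<'E'
from h import *
def rect(p):
    (c,s,a)=cv2.minAreaRect((p[:,:2]*1000).astype(np.float32)); 
    if s[0]<s[1]: s=s[::-1]; a=a+90
    return np.round(c,1),np.round(s,1),round((a+90)%180-90,1)
if __name__=='__main__':
    import sys
    f=load(sys.argv[1]); W=pts(f); hsv=cv2.cvtColor(f['color'],cv2.COLOR_RGB2HSV)
    z=W[:,:,2]; near=np.hypot(W[:,:,0]-.588,W[:,:,1]+.063)<.05
    p=W[near&(z>.135)&(z<.17)]; print('bar',len(p),rect(p),np.median(p[:,2]))
    g=cv2.inRange(hsv,(65,80,30),(95,255,255))>0
    near=np.hypot(W[:,:,0]-.585,W[:,:,1]+.05)<.1
    p=W[g&near&(z<.02)]; print('foot',len(p),rect(p),np.median(p[:,2]))
    p=W[near&(z>.079)&(z<.09)]; print('sleeve top',len(p),rect(p),np.median(p[:,2]))
    d=(W[:,:,0]>.38)&(W[:,:,0]<.46)&(W[:,:,1]<-.07)&(W[:,:,1]>-.3)
    p=W[d&(z>.017)&(z<.03)]; print('drift handle',len(p),rect(p),np.median(p[:,2]))
E
python3 meas.py w1; python3 meas.py scene0
```

```text
bar 793 (array([590.1, -59.4]), array([50.7, 15.6]), -74.2) 0.14323851646490682
foot 1815 (array([586.7, -43.8]), array([116.7,  75.6]), 13.5) 0.011987795623781211
sleeve top 1429 (array([587.8, -48.6]), array([100.,  44.]), -76.1) 0.08356419817443374
drift handle 976 (array([ 421.7, -169.5]), array([149.2,  22.1]), 87.0) 0.02164019937205691
bar 93 (array([587.9, -62.7]), array([50.7, 17. ]), -77.0) 0.1429971043129025
foot 287 (array([564.3, -51.9]), array([83. , 75.4]), 16.6) 0.012809909070198048
sleeve top 190 (array([587. , -49.5]), array([98.4, 40.6]), -73.9) 0.08404786587931352
drift handle 298 (array([ 417.8, -194.9]), array([198.2,  23.3]), 85.9) 0.02151809223583119
```

```bash
python3 -m handwheel '{"linear":[[0.05,0,-0.1],[0.1,0,-0.2],[0.128,-0.004,-0.32],[0.128,-0.004,-0.32],[0.128,-0.004,-0.32]],"angular":[[0,0,0],[0,0,0],[0,0,0],[0,0,0],[0,0,0]]}'
python3 - <<'E'
from h import *
print({k:np.round(v,4) for k,v in status.read_state().items() if k in('tool_pos','orientation','force')})
E
```

```text
t: 2.28
tool_pos: [0.5874, -0.0526, 0.2068]
orientation: [-0.001, 0.615, 0.789, -0.001]
force: [-0.3, -0.5, 1.4]
finger_gap: 0.999
grasp_force: 0.0
{'tool_pos': array([ 0.5874, -0.0526,  0.2068]), 'orientation': array([-1.500e-03,  6.148e-01,  7.887e-01, -7.000e-04]), 'force': array([-0.3079, -0.454 ,  1.4413])}
```

```bash
python3 -m handwheel '{"linear":[[0.01,-0.028,-0.06],[0.01,-0.028,-0.13],[0.01,-0.028,-0.2],[0.01,-0.028,-0.24],[0.01,-0.028,-0.254]],"angular":[[0,0,0],[0,0,0],[0,0,0],[0,0,0],[0,0,0]]}'
python3 -m handwheel '{"linear":[[0,0,0],[0,0,0],[0,0,0]],"angular":[[0,0,0],[0,0,0],[0,0,0]]}'
python3 - <<'E'
from h import *
f=save('wrist','w2');
E
python3 meas.py w2 | head -1
```

```text
t: 2.7
tool_pos: [0.5903, -0.0596, 0.1445]
orientation: [-0.0, 0.615, 0.789, 0.0]
force: [-0.2, -0.1, 0.2]
finger_gap: 1.0
grasp_force: 0.0
t: 2.95
tool_pos: [0.5909, -0.0598, 0.1455]
orientation: [0.001, 0.615, 0.789, 0.0]
force: [-0.3, -0.6, -0.1]
finger_gap: 1.001
grasp_force: 0.0
bar 2767 (array([569.5, -65.2]), array([59. , 51.2]), 14.7) 0.143574906045355
```

```bash
python3 -m handwheel '{"linear":[[0,0,0],[0,0,0],[0,0,0],[0,0,0],[0,0,0]],"angular":[[0,0,0],[0,0,0],[0,0,0],[0,0,0],[0,0,0]]}' 1
python3 -m handwheel '{"linear":[[0,0,0],[0,0,0],[0,0,0],[0,0,0],[0,0,0]],"angular":[[0,0,0],[0,0,0],[0,0,0],[0,0,0],[0,0,0]]}'
```

```text
t: 3.42
tool_pos: [0.5905, -0.0598, 0.1442]
orientation: [0.0, 0.615, 0.789, 0.0]
force: [0.0, 0.1, -0.3]
finger_gap: 0.708
grasp_force: 0.0
t: 3.83
tool_pos: [0.5905, -0.0598, 0.1441]
orientation: [-0.0, 0.615, 0.789, 0.0]
force: [-0.3, -0.5, -1.1]
finger_gap: 0.357
grasp_force: 0.0
```

```bash
python3 -m handwheel '{"linear":[[0,0,0],[0,0,0],[0,0,0],[0,0,0],[0,0,0]],"angular":[[0,0,0],[0,0,0],[0,0,0],[0,0,0],[0,0,0]]}'
python3 -m handwheel '{"linear":[[0,0,0.012],[0,0,0.024],[0,0,0.036],[0,0,0.048],[0,0,0.056]],"angular":[[0,0,0],[0,0,0],[0,0,0],[0,0,0],[0,0,0]]}'
```

```text
t: 4.25
tool_pos: [0.5905, -0.0598, 0.1442]
orientation: [0.0, 0.615, 0.789, 0.0]
force: [0.1, -0.4, -0.2]
finger_gap: 0.023
grasp_force: 0.0
t: 4.67
tool_pos: [0.5906, -0.0598, 0.1588]
orientation: [0.0, 0.615, 0.789, 0.0]
force: [0.4, -0.1, 0.4]
finger_gap: 0.003
grasp_force: 0.0
```

```bash
python3 - <<'E'
from h import *
f=save('wrist','w3');a=save('scene','s3')
im=np.hstack([cv2.resize(f['color'][150:350,200:450],(400,320)),cv2.resize(a['color'][150:270,260:410],(400,320))])
cv2.imwrite('pics/v3.png',im[:,:,::-1])
W=pts(f);z=W[:,:,2];print(proj(f,[[.5906,-.0598,.15],[.5906,-.0598,.144]]))
E
```

```text
[[319.38378277 244.73947958]
 [319.40901453 240.61961995]]
```

View pics/v3.png

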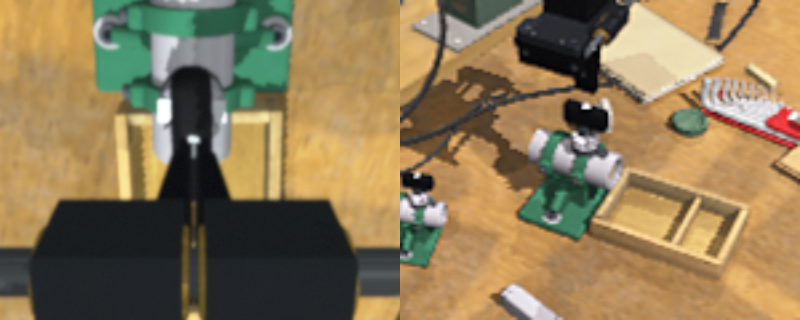

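The fingers closed on nothing. In the picture they stand above the bar, at scene crop (590,85) against the bar's top at (590,100). I'll measure where the tips really are.

```bash
python3 - <<'E'
from h import *
f=load('s3');W=pts(f)
for u in range(326,338,3):
    for v in range(172,206,3): print(u,v,W[v,u].round(3),f['color'][v,u])
f=load('w3');W=pts(f)
print('w')
for v in range(200,300,8): print(v,[W[v,u].round(3).tolist() for u in (312,321,330)])
E
```

```text
326 172 [ 0.514 -0.114  0.274] [11 11 12]
326 175 [ 0.518 -0.11   0.261] [37 38 40]
326 178 [ 0.52  -0.109  0.25 ] [ 7  9 12]
326 181 [ 0.58  -0.058  0.181] [0 0 4]
326 184 [0.747 0.083 0.002] [195 146  89]
326 187 [ 0.736  0.073 -0.   ] [142 106  69]
326 190 [ 0.582 -0.057  0.147] [18 17 19]
326 193 [ 0.581 -0.058  0.137] [12 12 13]
326 196 [ 0.581 -0.058  0.127] [14 13 13]
326 199 [ 0.582 -0.057  0.114] [120 115 119]
326 202 [ 0.579 -0.06   0.106] [255 255 255]
326 205 [ 0.575 -0.064  0.1  ] [149 146 151]
329 172 [ 0.537 -0.104  0.257] [18 18 19]
329 175 [ 0.582 -0.067  0.205] [10 10 12]
329 178 [ 0.584 -0.066  0.193] [32 33 35]
329 181 [ 0.584 -0.066  0.182] [ 9 11 11]
329 184 [ 0.587 -0.064  0.169] [91 67 44]
329 187 [0.739 0.062 0.003] [167 127  84]
329 190 [ 0.592 -0.06   0.143] [255 255 255]
329 193 [ 0.583 -0.068  0.142] [12 12 14]
329 196 [ 0.585 -0.066  0.128] [ 9 10  9]
329 199 [ 0.586 -0.066  0.116] [54 54 61]
329 202 [ 0.583 -0.068  0.108] [197 190 198]
329 205 [ 0.583 -0.068  0.097] [169 161 170]
332 172 [ 0.588 -0.072  0.215] [12 12 14]
332 175 [ 0.589 -0.072  0.204] [
[... 1221 characters left out ...]
4, -0.049, 0.142]]
232 [[0.585, -0.056, 0.143], [0.59, -0.054, 0.144], [0.596, -0.054, 0.142]]
240 [[0.584, -0.048, 0.172], [0.589, -0.049, 0.168], [0.597, -0.059, 0.142]]
248 [[0.584, -0.049, 0.181], [0.589, -0.05, 0.177], [0.593, -0.047, 0.181]]
256 [[0.584, -0.049, 0.189], [0.589, -0.049, 0.188], [0.592, -0.047, 0.19]]
264 [[0.585, -0.049, 0.197], [0.589, -0.049, 0.195], [0.592, -0.047, 0.198]]
272 [[0.585, -0.048, 0.206], [0.589, -0.05, 0.202], [0.592, -0.047, 0.205]]
280 [[0.58, -0.026, 0.251], [0.59, -0.052, 0.203], [0.585, -0.024, 0.252]]
288 [[0.58, -0.026, 0.256], [0.59, -0.055, 0.205], [0.585, -0.025, 0.255]]
296 [[0.58, -0.026, 0.26], [0.591, -0.059, 0.206], [0.585, -0.025, 0.26]]
```

```bash
python3 - <<'E'
from h import *
for n,tz in(('wrist0',.2072),('w1',.287),('w2',.1455),('w3',.1588)):
    f=load(n);W=pts(f);H,Wd=W.shape[:2]
    dark=f['color'].max(2)<70
    m=dark&(f['z_map']>0.1)&(f['z_map']<.36)
    m[:230]&=False
    p=W[m];c=-f['R'].T@f['t'];print(n,m.sum(),'tip z',np.nanpercentile(p[:,2],[0.2,1,3]).round(4),'rel tcp',(np.nanpercentile(p[:,2],1)-tz).round(4),'cam z-tcp',(c[2]-tz).round(4))
print(status.read_state()['qpos'])
E
```

```text
wrist0 8445 tip z [0.2159 0.2176 0.2212] rel tcp 0.0104 cam z-tcp 0.177
w1 8418 tip z [0.2971 0.2988 0.3021] rel tcp 0.0118 cam z-tcp 0.1782
w2 9436 tip z [0.0087 0.1416 0.1427] rel tcp -0.0039 cam z-tcp 0.1769
w3 4264 tip z [0.141  0.1424 0.1437] rel tcp -0.0164 cam z-tcp 0.177
[-2.12104683e-01  4.98912347e-01  1.69363396e+00  4.17280152e-05
  9.48152760e-01 -4.58730593e-01]
```

Both cameras put the fingertips about 9 mm above the reported TCP, not 25 mm below it, while xy agrees. So I'll use tip z = reported z + 9 mm from here on. Opening and descending by that measure.

```bash
python3 -m handwheel '{"linear":[[0,0,0.02],[0,0,0.02],[0,0,0.02],[0,0,0.02],[0,0,0.02]],"angular":[[0,0,0],[0,0,0],[0,0,0],[0,0,0],[0,0,0]]}' 0.5
python3 -m handwheel '{"linear":[[0,0,0],[0,0,0],[0,0,0],[0,0,0]],"angular":[[0,0,0],[0,0,0],[0,0,0],[0,0,0]]}'
python3 -m handwheel '{"linear":[[0,0,-0.05],[0,0,-0.1],[0,0,-0.15],[0,0,-0.2],[0,0,-0.213]],"angular":[[0,0,0],[0,0,0],[0,0,0],[0,0,0],[0,0,0]]}'
python3 -m handwheel '{"linear":[[0,0,0],[0,0,0]],"angular":[[0,0,0],[0,0,0]]}'
python3 - <<'E'
from h import *
a=save('scene','s4');W=pts(a)
print(status.read_state()['tool_pos'])
im=np.hstack([cv2.resize(a['color'][140:240,270:395],(800,640),interpolation=cv2.INTER_CUBIC)[:600]])
cv2.imwrite('pics/v4.png',im[:,:,::-1])
E
```

```text
t: 5.18
tool_pos: [0.5904, -0.0597, 0.163]
orientation: [-0.0, 0.615, 0.789, -0.0]
force: [0.4, 0.1, 0.1]
finger_gap: 0.296
grasp_force: 0.0
t: 5.52
tool_pos: [0.5905, -0.0598, 0.1631]
orientation: [0.0, 0.615, 0.789, 0.0]
force: [-0.5, 0.3, 0.2]
finger_gap: 0.494
grasp_force: 0.0
t: 5.93
tool_pos: [0.5898, -0.0596, 0.1082]
orientation: [-0.001, 0.615, 0.789, -0.0]
force: [-0.2, 0.1, -1.1]
finger_gap: 0.5
grasp_force: 0.0
t: 6.1
tool_pos: [0.5907, -0.0598, 0.1103]
orientation: [0.0, 0.615, 0.789, 0.0]
force: [1.1, -0.8, -0.2]
finger_gap: 0.499
grasp_force: 0.0
[ 0.59082073 -0.05982904  0.11057133]
```

View pics/v4.png

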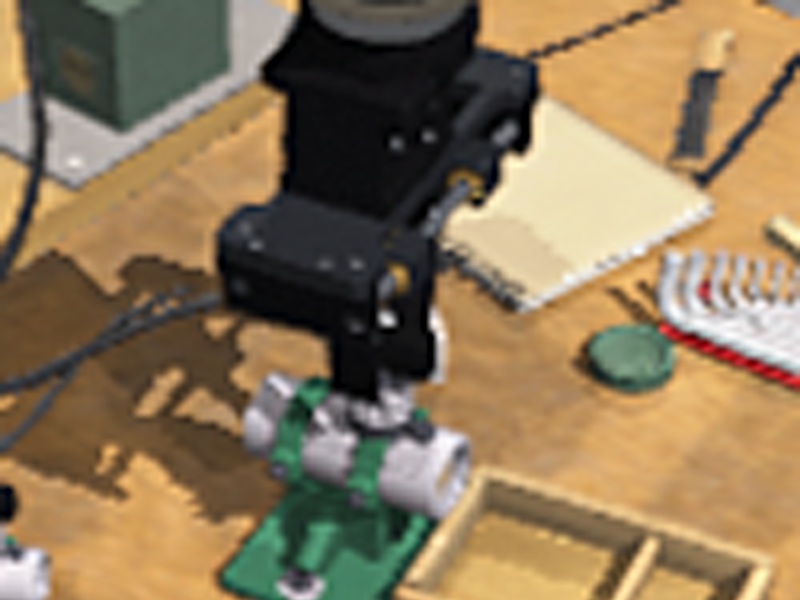

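The near finger now hides the bar and its tip (crop 385,395) is just above the bush, with no contact force. Closing now.

```bash
python3 -m handwheel '{"linear":[[0,0,0],[0,0,0],[0,0,0],[0,0,0],[0,0,0]],"angular":[[0,0,0],[0,0,0],[0,0,0],[0,0,0],[0,0,0]]}' 1
python3 -m handwheel '{"linear":[[0,0,0],[0,0,0],[0,0,0]],"angular":[[0,0,0],[0,0,0],[0,0,0]]}'
```

```text
t: 6.57
tool_pos: [0.5905, -0.0598, 0.1101]
orientation: [0.0, 0.615, 0.789, 0.0]
force: [-3.6, 0.6, 0.3]
finger_gap: 0.204
grasp_force: 1.7
t: 6.82
tool_pos: [0.5901, -0.0598, 0.11]
orientation: [-0.0, 0.615, 0.789, -0.0]
force: [-5.0, -0.8, 4.8]
finger_gap: 0.169
grasp_force: 30.0
```

```bash
python3 -m handwheel '{"linear":[[0,0,0.014],[0,0,0.028],[0,0,0.042],[0,0,0.057],[0,0,0.057]],"angular":[[0,0,0],[0,0,0],[0,0,0],[0,0,0],[0,0,0]]}'
python3 -m handwheel '{"linear":[[0,0,0],[0,0,0]],"angular":[[0,0,0],[0,0,0]]}'
```

```text
t: 7.23
tool_pos: [0.59, -0.0598, 0.1243]
orientation: [-0.0, 0.615, 0.789, -0.0]
force: [-3.5, -1.6, -10.6]
finger_gap: 0.171
grasp_force: 30.0
t: 7.4
tool_pos: [0.5901, -0.0597, 0.1238]
orientation: [-0.0, 0.615, 0.789, -0.0]
force: [-4.6, -2.3, -9.5]
finger_gap: 0.173
grasp_force: 30.0
```

```bash
python3 -m handwheel '{"linear":[[0,0,0],[0,0,0],[0,0,0],[0,0,0],[0,0,0]],"angular":[[0,0,-0.03],[0,0,-0.065],[0,0,-0.1],[0,0,-0.135],[0,0,-0.17]]}'
python3 -m handwheel '{"linear":[[0,0,0],[0,0,0],[0,0,0],[0,0,0],[0,0,0]],"angular":[[0,0,-0.034],[0,0,-0.068],[0,0,-0.102],[0,0,-0.136],[0,0,-0.17]]}'
python3 -m handwheel '{"linear":[[0,0,0],[0,0,0],[0,0,0],[0,0,0],[0,0,0]],"angular":[[0,0,-0.034],[0,0,-0.068],[0,0,-0.102],[0,0,-0.136],[0,0,-0.16]]}'
python3 -m handwheel '{"linear":[[0,0,0],[0,0,0]],"angular":[[0,0,0],[0,0,0]]}'
python3 - <<'E'
from h import *
s=status.read_state();print(s['qpos'],s['wrist_torque'])
E
```

```text
t: 7.82
tool_pos: [0.5905, -0.0598, 0.1239]
orientation: [-0.0, 0.803, 0.596, -0.0]
force: [-3.3, -2.2, -10.0]
finger_gap: 0.176
grasp_force: 30.0
t: 8.23
tool_pos: [0.5908, -0.06, 0.1241]
orientation: [0.0, 0.932, 0.363, 0.0]
force: [-0.6, -3.4, -10.1]
finger_gap: 0.174
grasp_force: 30.0
t: 8.65
tool_pos: [0.591, -0.0603, 0.1241]
orientation: [0.001, 0.993, 0.12, 0.001]
force: [-0.9, -6.7, -10.3]
finger_gap: 0.176
grasp_force: 30.0
t: 8.82
tool_pos: [0.591, -0.0603, 0.1241]
orientation: [0.001, 0.992, 0.123, 0.001]
force: [-0.5, -5.6, -10.8]
finger_gap: 0.17
grasp_force: 30.0
[-2.12573246e-01  5.41234788e-01  1.72570690e+00 -8.53765584e-04
  8.73258725e-01  1.11273131e+00] [-1.07765928  0.21972291 -0.03106708]
```

Turned 90°. Now lower about 6 mm into the notch, watch the force, and release.

```bash
python3 -m handwheel '{"linear":[[0,0,-0.006],[0,0,-0.012],[0,0,-0.018],[0,0,-0.022],[0,0,-0.022]],"angular":[[0,0,0],[0,0,0],[0,0,0],[0,0,0],[0,0,0]]}'
python3 -m handwheel '{"linear":[[0,0,0],[0,0,0],[0,0,0],[0,0,0],[0,0,0]],"angular":[[0,0,0],[0,0,0],[0,0,0],[0,0,0],[0,0,0]]}' 0.5
python3 -m handwheel '{"linear":[[0,0,0.05],[0,0,0.1],[0,0,0.2],[0,0,0.3],[0,0,0.4]],"angular":[[0,0,0],[0,0,0],[0,0,0],[0,0,0],[0,0,0]]}'
python3 -m handwheel '{"linear":[[0,0,0],[0,0,0]],"angular":[[0,0,0],[0,0,0]]}'
python3 - <<'E'
from h import *
from meas import rect
f=save('wrist','w5')
f=save('scene','s5');W=pts(f);z=W[:,:,2];near=np.hypot(W[:,:,0]-.59,W[:,:,1]+.06)<.04
p=W[near&(z>.125)&(z<.165)];print(len(p),rect(p[p[:,2]>.146]),p[:,2].max())
E
```

```text
t: 9.23
tool_pos: [0.5912, -0.0603, 0.1192]
orientation: [0.001, 0.992, 0.123, 0.001]
force: [-2.7, -4.5, -3.9]
finger_gap: 0.175
grasp_force: 30.0
t: 9.65
tool_pos: [0.5909, -0.0596, 0.1191]
orientation: [0.0, 0.992, 0.123, 0.001]
force: [-0.6, -0.3, 0.3]
finger_gap: 0.462
grasp_force: 0.0
t: 10.07
tool_pos: [0.5905, -0.0596, 0.2199]
orientation: [-0.0, 0.992, 0.123, 0.0]
force: [0.0, -0.0, 1.1]
finger_gap: 0.502
grasp_force: 0.0
t: 10.23
tool_pos: [0.591, -0.0597, 0.2199]
orientation: [0.0, 0.992, 0.123, 0.001]
force: [0.3, -0.1, 0.6]
finger_gap: 0.504
grasp_force: 0.0
121 (array([588.1, -62.9]), array([54.8, 15.6]), 12.0) 0.1564556020069246
```

Parked: the bar now lies at about 12°, across the sleeve, and its top is about 8 mm higher than before. Next, go above the drift handle.

```bash
python3 -m handwheel '{"linear":[[0,0,0],[-0.1,-0.04,0],[-0.2,-0.09,0],[-0.3,-0.14,0],[-0.4,-0.18,0]],"angular":[[0,0,0.035],[0,0,0.07],[0,0,0.105],[0,0,0.14],[0,0,0.175]]}' 0.3
python3 -m handwheel '{"linear":[[-0.05,-0.02,0],[-0.12,-0.05,-0.02],[-0.2,-0.09,-0.04],[-0.25,-0.12,-0.06],[-0.273,-0.131,-0.08]],"angular":[[0,0,0.035],[0,0,0.07],[0,0,0.105],[0,0,0.14],[0,0,0.175]]}'
python3 -m handwheel '{"linear":[[0,0,0],[0,0,0],[0,0,0],[0,0,0]],"angular":[[0,0,0.025],[0,0,0.054],[0,0,0.054],[0,0,0.054]]}'
python3 - <<'E'
from h import *
from meas import rect
f=save('wrist','w6');W=pts(f);z=W[:,:,2]
m=(W[:,:,0]>.38)&(W[:,:,0]<.46)&(W[:,:,1]<-.05)&(W[:,:,1]>-.35)
for lo,hi in((.018,.03),):
    p=W[m&(z>lo)&(z<hi)];print(len(p),rect(p),np.median(p[:,2]),p[:,1].max(),p[:,1].min())
    for y in(-.1,-.11,-.12,-.13,-.14,-.15,-.16): 
        q=p[abs(p[:,1]-y)<.003]; print(y,len(q), (q[:,0].min()+q[:,0].max())/2 if len(q) else '', np.ptp(q[:,0]) if len(q) else '')
E
```

```text
t: 10.75
tool_pos: [0.4889, -0.105, 0.2173]
orientation: [-0.001, 0.921, 0.39, -0.001]
force: [-0.2, -0.4, -0.1]
finger_gap: 0.692
grasp_force: 0.0
t: 11.17
tool_pos: [0.4204, -0.1378, 0.1975]
orientation: [-0.001, 0.78, 0.625, -0.0]
force: [0.1, -0.3, -0.4]
finger_gap: 0.7
grasp_force: 0.0
t: 11.5
tool_pos: [0.422, -0.1374, 0.198]
orientation: [-0.001, 0.727, 0.686, -0.0]
force: [0.8, -0.8, -0.8]
finger_gap: 0.697
grasp_force: 0.0
1612 (array([ 419.3, -193.4]), array([195.6,  21.7]), 86.4) 0.021735786912381372 -0.09548528622673473 -0.2907777606012971
-0.1 130 0.4251954366714199 0.021467836651252736
-0.11 123 0.42417597435590204 0.021037977411452802
-0.12 117 0.4236107612998038 0.021104622526371963
-0.13 116 0.4230395915439046 0.021346453567254675
-0.14 117 0.42250402333307074 0.02151924116253756
-0.15 108 0.4224906163584826 0.020559607057308082
-0.16 109 0.4213845259893041 0.021881070295705518
```

View pics/w6.png

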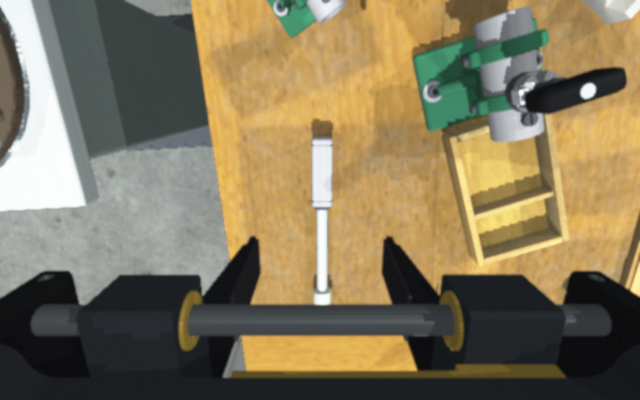

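Wrist view: drift handle at (322,172), its shank straight down to the head at (322,292), centred between the open fingers. The parked bar is across the sleeve at (580,90). Descending.

```bash
python3 -m handwheel '{"linear":[[0,0,-0.12],[0,0,-0.26],[0,0,-0.4],[0,0,-0.52],[0,0,-0.6]],"angular":[[0,0,0],[0,0,0],[0,0,0],[0,0,0],[0,0,0]]}'
python3 -m handwheel '{"linear":[[0.002,0,-0.05],[0.002,0,-0.1],[0.002,0,-0.15],[0.002,0,-0.18],[0.002,0,-0.204]],"angular":[[0,0,0],[0,0,0],[0,0,0],[0,0,0],[0,0,0]]}'
python3 -m handwheel '{"linear":[[0,0,0],[0,0,0],[0,0,0],[0,0,0],[0,0,0]],"angular":[[0,0,0],[0,0,0],[0,0,0],[0,0,0],[0,0,0]]}' 1
python3 -m handwheel '{"linear":[[0,0,0],[0,0,0],[0,0,0],[0,0,0],[0,0,0]],"angular":[[0,0,0],[0,0,0],[0,0,0],[0,0,0],[0,0,0]]}'
```

```text
t: 11.97
tool_pos: [0.4214, -0.137, 0.0461]
orientation: [-0.001, 0.727, 0.686, -0.0]
force: [0.3, -0.3, 0.2]
finger_gap: 0.699
grasp_force: 0.0
t: 12.38
tool_pos: [0.4225, -0.1373, -0.0032]
orientation: [-0.0, 0.727, 0.687, -0.0]
force: [0.0, -0.7, -0.4]
finger_gap: 0.7
grasp_force: 0.0
t: 12.8
tool_pos: [0.423, -0.1376, -0.0019]
orientation: [0.001, 0.726, 0.687, 0.0]
force: [0.1, 0.4, -0.4]
finger_gap: 0.406
grasp_force: 0.0
t: 13.22
tool_pos: [0.4228, -0.1375, -0.0021]
orientation: [0.0, 0.726, 0.687, 0.0]
force: [0.0, 0.6, 5.9]
finger_gap: 0.229
grasp_force: 30.0
```

Gripped (gap 22 mm, 30 N). Lifting, and checking clearance near the microscope.

```bash
python3 -m handwheel '{"linear":[[0,0,0.08],[0,0,0.22],[0,0,0.36],[0,0,0.5],[0,0,0.65]],"angular":[[0,0,0],[0,0,0],[0,0,0],[0,0,0],[0,0,0]]}'
python3 - <<'E'
from h import *
for n in('scene0','side0'):
    W=pts(load(n)).reshape(-1,3)
    for y in np.arange(.08,.32,.03):
        m=(abs(W[:,1]-y)<.015)&(W[:,2]>.08)&(W[:,0]>.48)&(W[:,0]<.8); print(n,round(y,2),m.sum(),np.sort(W[m,0])[:4].round(3))
from meas import rect
f=load('w6');W=pts(f);z=W[:,:,2];near=np.hypot(W[:,:,0]-.5875,W[:,:,1]+.048)<.08
p=W[near&(z>.079)&(z<.09)];print(rect(p));p=W[near&(z>.147)];print(rect(p))
E
```

```text
t: 13.63
tool_pos: [0.4219, -0.1371, 0.1613]
orientation: [-0.001, 0.726, 0.687, -0.0]
force: [1.3, -0.1, -3.7]
finger_gap: 0.228
grasp_force: 30.0
scene0 0.08 0 []
scene0 0.11 0 []
scene0 0.14 0 []
scene0 0.17 0 []
scene0 0.2 142 [0.632 0.634 0.713 0.713]
scene0 0.23 434 [0.63  0.633 0.635 0.635]
scene0 0.26 885 [0.651 0.652 0.652 0.652]
scene0 0.29 844 [0.643 0.643 0.643 0.644]
side0 0.08 0 []
side0 0.11 0 []
side0 0.14 0 []
side0 0.17 0 []
side0 0.2 29 [0.632 0.637 0.716 0.716]
side0 0.23 211 [0.625 0.634 0.636 0.637]
side0 0.26 917 [0.655 0.657 0.661 0.661]
side0 0.29 1696 [0.645 0.645 0.645 0.645]
(array([585.8, -48.7]), array([100.6,  43. ]), -79.0)
(array([589.4, -60.5]), array([52.2, 16.3]), 15.0)
```

```bash
python3 -m handwheel '{"linear":[[0.03,0.1,0],[0.07,0.22,0],[0.11,0.35,0],[0.15,0.48,0],[0.19,0.6,0]],"angular":[[0,0,0.01],[0,0,0.02],[0,0,0.03],[0,0,0.04],[0,0,0.05]]}'
python3 -m handwheel '{"linear":[[0.03,0.12,0],[0.08,0.25,0],[0.14,0.38,0],[0.2,0.5,0],[0.265,0.593,0]],"angular":[[0,0,0.01],[0,0,0.02],[0,0,0.03],[0,0,0.04],[0,0,0.047]]}'
python3 -m handwheel '{"linear":[[0,0,-0.04],[0,0,-0.1],[0,0,-0.16],[0,0,-0.2],[0,0,-0.2]],"angular":[[0,0,0],[0,0,0],[0,0,0],[0,0,0],[0,0,0]]}'
python3 - <<'E'
from h import *
for n in('scene','side','wrist'): f=save(n,n+'7')
s=status.read_state();print(s['tool_pos'],s['orientation'],s['force'])
for n in ('scene7','side7','wrist7'):
    f=load(n);W=pts(f);hsv=cv2.cvtColor(f['color'],cv2.COLOR_RGB2HSV)
    m=(f['color'].min(2)>150)&(W[:,:,2]>.08)&(W[:,:,2]<.16)&(W[:,:,1]>-.04)&(W[:,:,1]<.12)&(W[:,:,0]>.5)&(W[:,:,0]<.63)
    p=W[m];
    if len(p)>5: print(n,len(p),p.min(0).round(4),p.max(0).round(4),p.mean(0).round(4))
E
```

```text
t: 14.05
tool_pos: [0.47, 0.0142, 0.1599]
orientation: [-0.0, 0.67, 0.743, -0.0]
force: [1.0, 0.4, -3.2]
finger_gap: 0.231
grasp_force: 30.0
t: 14.47
tool_pos: [0.5362, 0.1631, 0.1596]
orientation: [-0.001, 0.612, 0.791, -0.0]
force: [0.6, -0.8, -3.9]
finger_gap: 0.23
grasp_force: 30.0
t: 14.88
tool_pos: [0.5351, 0.1603, 0.1078]
orientation: [-0.001, 0.614, 0.79, -0.002]
force: [0.6, -0.6, -3.5]
finger_gap: 0.227
grasp_force: 30.0
[0.53667632 0.16057491 0.11055939] [1.12826820e-04 6.13676784e-01 7.89557329e-01 1.31069980e-04] [ 7.60156273e-01 -2.18589894e-03 -3.84234669e+00]
scene7 143 [ 0.5424 -0.0396  0.0802] [0.5839 0.1195 0.1337] [0.562  0.0432 0.1209]
wrist7 692 [0.5428 0.0941 0.1227] [0.559  0.12   0.1304] [0.5503 0.1082 0.1278]
```

```bash
python3 - <<'E'
from h import *
d=np.array([np.sin(np.radians(14)),-np.cos(np.radians(14))]);n=np.array([-d[1],d[0]]); o=np.array([.5875,-.048])
for nm in ('scene7','side7','wrist7'):
    f=load(nm);W=pts(f); q=W[:,:,:2]-o; s=q@d; l=q@n
    for a in np.arange(-.17,-.03,.01):
        m=(abs(s-a)<.005)&(abs(l)<.03)&(W[:,:,2]>.1)&(W[:,:,2]<.15)
        if m.sum()>3: print(nm,round(a,3),m.sum(),'lat %.4f..%.4f ztop %.4f'%(l[m].min(),l[m].max(),W[:,:,2][m].max()))
    m=(s>-.055)&(s<.055)&(abs(l)<.024)&(W[:,:,2]>.078)&(W[:,:,2]<.09)
    if m.sum()>10:
        for a in(-.04,-.02,0,.04): 
            k=m&(abs(s-a)<.006); 
            if k.sum()>4:print('  sleeve',a,l[k].min().round(4),l[k].max().round(4),W[:,:,2][k].max().round(4), 'top lat',l[k][W[:,:,2][k]>.083].mean().round(4))
        print('  s range',s[m].min(),s[m].max())
a=load('scene7')
cv2.imwrite('pics/v7.png',cv2.resize(a['color'][130:240,260:410],(800,587),interpolation=cv2.INTER_CUBIC)[:,:,::-1])
E
```

```text
scene7 -0.17 13 lat -0.0061..0.0033 ztop 0.1289
scene7 -0.16 11 lat -0.0081..0.0038 ztop 0.1275
scene7 -0.15 10 lat -0.0064..0.0036 ztop 0.1284
scene7 -0.14 12 lat -0.0052..0.0039 ztop 0.1300
scene7 -0.13 11 lat -0.0075..0.0024 ztop 0.1277
scene7 -0.12 12 lat -0.0058..0.0047 ztop 0.1286
scene7 -0.11 11 lat -0.0062..0.0018 ztop 0.1297
scene7 -0.1 12 lat -0.0073..0.0052 ztop 0.1293
scene7 -0.09 14 lat -0.0070..0.0043 ztop 0.1279
scene7 -0.08 10 lat -0.0063..-0.0002 ztop 0.1307
scene7 -0.07 20 lat -0.0119..0.0042 ztop 0.1337
scene7 -0.06 30 lat -0.0139..0.0108 ztop 0.1335
  sleeve -0.04 -0.0149 0.0143 0.0881 top lat -0.0036
  sleeve -0.02 -0.024 0.0171 0.0898 top lat -0.0036
  sleeve 0 -0.0183 -0.0015 0.0893 top lat -0.0084
  sleeve 0.04 -0.0182 0.0102 0.089 top lat -0.0028
  s range -0.04911718941382736 0.051765770017828956
side7 -0.17 6 lat -0.0001..0.0063 ztop 0.1301
wrist7 -0.17 234 lat -0.0042..0.0077 ztop 0.1301
wrist7 -0.16 300 lat -0.0042..0.0072 ztop 0.1303
wrist7 -0.15 182 lat -0.0036..0.0074 ztop 0.1304
```

View pics/v7.png

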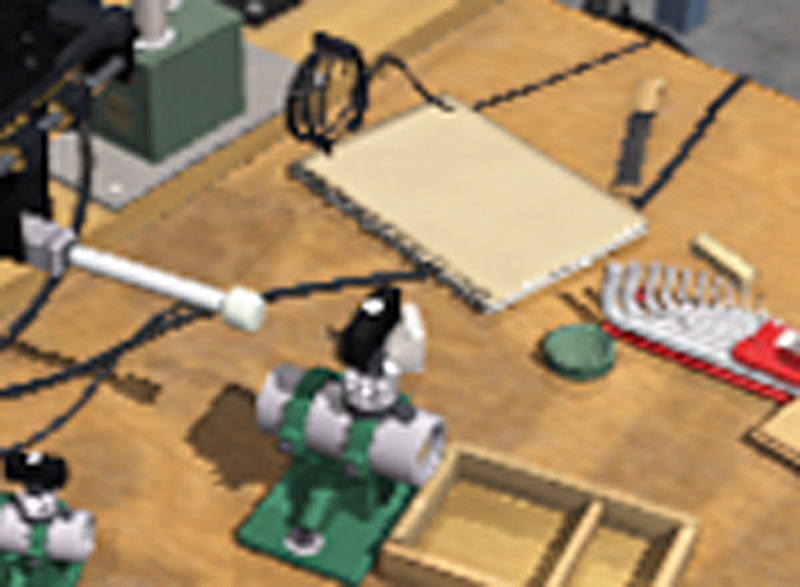

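The parked bar stands across the sleeve (crop 370,330). The level drift's head (243,310) is just short of the mouth and above it (280,395). The drift is about 1.5 mm to the +x side, so I'll correct that, lower it, and start inserting.

```bash
python3 -m handwheel '{"linear":[[-0.006,-0.002,-0.06],[-0.006,-0.002,-0.12],[-0.006,-0.002,-0.18],[-0.006,-0.002,-0.236],[-0.006,-0.002,-0.236]],"angular":[[0,0,0],[0,0,0],[0,0,0],[0,0,0],[0,0,0]]}'
python3 -m handwheel '{"linear":[[0,0,0],[0.007,-0.03,0],[0.015,-0.06,0],[0.022,-0.09,0],[0.03,-0.12,0]],"angular":[[0,0,0],[0,0,0],[0,0,0],[0,0,0],[0,0,0]]}'
python3 - <<'E'
from h import *
s=status.read_state();print(s['tool_pos'],s['orientation'],s['force'],s['wrist_torque'])
E
```

```text
t: 15.45
tool_pos: [0.5344, 0.16, 0.0499]
orientation: [-0.001, 0.614, 0.79, -0.001]
force: [-0.3, -0.8, -4.0]
finger_gap: 0.233
grasp_force: 30.0
t: 15.87
tool_pos: [0.543, 0.1292, 0.0519]
orientation: [0.0, 0.614, 0.79, 0.0]
force: [0.2, -0.5, -4.1]
finger_gap: 0.23
grasp_force: 30.0
[0.54299348 0.12923811 0.05185845] [4.43053973e-04 6.13672633e-01 7.89560343e-01 4.10487042e-04] [ 0.1599274  -0.47449336 -4.1090387 ] [-0.03939618 -0.02684905 -0.01225829]
```

```bash
python3 -m handwheel '{"linear":[[0.005,-0.02,0],[0.01,-0.04,0],[0.017,-0.07,0],[0.024,-0.097,0],[0.031,-0.124,0]],"angular":[[0,0,0],[0,0,0],[0,0,0],[0,0,0],[0,0,0]]}'
python3 -m handwheel '{"linear":[[0.006,-0.024,0],[0.012,-0.048,0],[0.018,-0.072,0],[0.024,-0.097,0],[0.024,-0.097,0]],"angular":[[0,0,0],[0,0,0],[0,0,0],[0,0,0],[0,0,0]]}'
python3 -m handwheel '{"linear":[[0.005,-0.02,0],[0.01,-0.04,0],[0.015,-0.06,0],[0.019,-0.076,0],[0.019,-0.076,0]],"angular":[[0,0,0],[0,0,0],[0,0,0],[0,0,0],[0,0,0]]}'
python3 - <<'E'
from h import *
s=status.read_state();print(s['tool_pos'],s['orientation'],s['force'],s['wrist_torque'])
p=s['tool_pos'][:2]-np.array([.5875,-.048]);print('face',p@[.242,-.970]+.157)
E
```

```text
t: 16.28
tool_pos: [0.5499, 0.0995, 0.0512]
orientation: [-0.0, 0.614, 0.79, 0.0]
force: [0.5, 1.1, -3.7]
finger_gap: 0.228
grasp_force: 30.0
t: 16.7
tool_pos: [0.5563, 0.0744, 0.0511]
orientation: [-0.0, 0.614, 0.79, 0.0]
force: [-0.7, -0.1, -3.4]
finger_gap: 0.228
grasp_force: 30.0
t: 17.12
tool_pos: [0.5614, 0.055, 0.0512]
orientation: [0.0, 0.614, 0.789, 0.0]
force: [-0.0, -1.0, -3.7]
finger_gap: 0.229
grasp_force: 30.0
[0.56135163 0.054978   0.05119258] [2.64081510e-04 6.13858153e-01 7.89416301e-01 4.80680504e-05] [-0.03732442 -0.9574108  -3.71468931] [-0.03627408  0.02766114 -0.00555067]
face 0.05078343530199329
```

No 10–20 N push showed at the call ends, so I'll check whether the slug moved.

```bash
python3 - <<'E'
from h import *
a=save('scene','s8');b=save('side','d8')
im=np.hstack([cv2.resize(a['color'][170:260,290:400],(440,360),interpolation=cv2.INTER_CUBIC),cv2.resize(b['color'][150:240,270:360],(360,360),interpolation=cv2.INTER_CUBIC)])
cv2.imwrite('pics/v8.png',im[:,:,::-1])
E
```

```text
(no output)
```

View pics/v8.png

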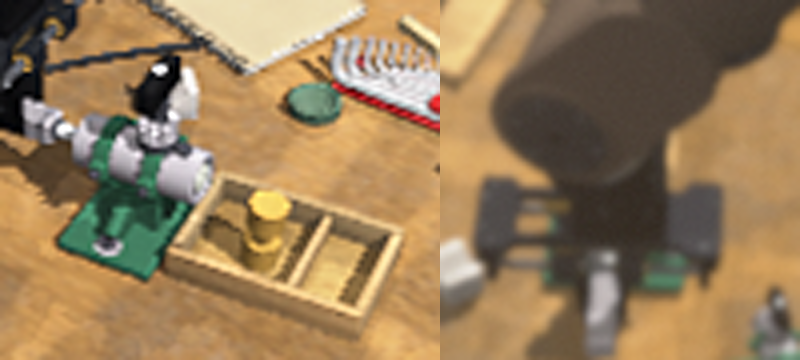

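Left view: the slug is out and in the tray's larger compartment, at about (265,230), apparently on its end. The bar is still parked. Drawing the drift back out now.

```bash
python3 -m handwheel '{"linear":[[-0.015,0.06,0],[-0.035,0.14,0],[-0.055,0.22,0],[-0.075,0.3,0],[-0.09,0.36,0]],"angular":[[0,0,0],[0,0,0],[0,0,0],[0,0,0],[0,0,0]]}'
python3 -m handwheel '{"linear":[[-0.008,0.03,0],[-0.018,0.07,0],[-0.021,0.085,0],[-0.021,0.085,0]],"angular":[[0,0,0],[0,0,0],[0,0,0],[0,0,0]]}'
python3 -m handwheel '{"linear":[[0,0,0.06],[0,0,0.17],[0,0,0.28],[0,0,0.38],[0,0,0.44]],"angular":[[0,0,0],[0,0,0],[0,0,0],[0,0,0],[0,0,0]]}'
python3 -m handwheel '{"linear":[[-0.06,-0.1,0],[-0.12,-0.22,0],[-0.18,-0.35,0],[-0.22,-0.48,0],[-0.26,-0.6,0]],"angular":[[0,0,-0.01],[0,0,-0.02],[0,0,-0.03],[0,0,-0.04],[0,0,-0.05]]}'
python3 -m handwheel '{"linear":[[-0.04,-0.12,0],[-0.08,-0.25,0],[-0.12,-0.38,0],[-0.16,-0.5,0],[-0.19,-0.593,0]],"angular":[[0,0,-0.01],[0,0,-0.02],[0,0,-0.03],[0,0,-0.04],[0,0,-0.047]]}'
python3 - <<'E'
from h import *
f=load('s8');W=pts(f);hsv=cv2.cvtColor(f['color'],cv2.COLOR_RGB2HSV)
f=save('scene','s9');g=save('wrist','w9');W=pts(f)
T=(W[:,:,0]>.56)&(W[:,:,0]<.68)&(W[:,:,1]<-.1)&(W[:,:,1]>-.27)&(W[:,:,2]>.034)&(W[:,:,2]<.1)
p=W[T];print(len(p),p.min(0),p.max(0),p.mean(0))
E
```

```text
t: 17.63
tool_pos: [0.5379, 0.1474, 0.0512]
orientation: [-0.0, 0.613, 0.79, 0.0]
force: [0.4, -0.1, -3.7]
finger_gap: 0.227
grasp_force: 30.0
t: 17.97
tool_pos: [0.5332, 0.1677, 0.0512]
orientation: [0.0, 0.613, 0.79, 0.0]
force: [0.4, -0.2, -4.0]
finger_gap: 0.23
grasp_force: 30.0
t: 18.38
tool_pos: [0.5341, 0.1666, 0.1638]
orientation: [0.001, 0.614, 0.789, 0.001]
force: [0.1, 0.1, -4.8]
finger_gap: 0.228
grasp_force: 30.0
t: 18.8
tool_pos: [0.4673, 0.0152, 0.1613]
orientation: [0.0, 0.674, 0.738, 0.0]
force: [1.4, -0.2, -3.9]
finger_gap: 0.23
grasp_force: 30.0
t: 19.22
tool_pos: [0.4196, -0.1336, 0.1613]
orientation: [0.0, 0.727, 0.686, -0.0]
force: [1.4, -0.1, -3.7]
finger_gap: 0.229
grasp_force: 30.0
119 [ 0.57666485 -0.16075449  0.03447241] [ 0.62177394 -0.10032467  0.07888634] [ 0.6030961  -0.14348004  0.05967209]
```

Now lay the drift down where it was.

```bash
python3 -m handwheel '{"linear":[[0,0,-0.14],[0,0,-0.28],[0,0,-0.42],[0,0,-0.53],[0,0,-0.6]],"angular":[[0,0,0],[0,0,0],[0,0,0],[0,0,0],[0,0,0]]}'
python3 -m handwheel '{"linear":[[0,0,-0.015],[0,0,-0.03],[0,0,-0.043],[0,0,-0.046],[0,0,-0.046]],"angular":[[0,0,0],[0,0,0],[0,0,0],[0,0,0],[0,0,0]]}'
python3 - <<'E'
from h import *
s=status.read_state();print(s['tool_pos'],s['force'])
E
```

```text
t: 19.73
tool_pos: [0.4201, -0.1307, 0.0089]
orientation: [-0.001, 0.726, 0.687, -0.0]
force: [-0.0, -0.5, -3.5]
finger_gap: 0.23
grasp_force: 30.0
t: 20.15
tool_pos: [0.4212, -0.1312, 0.0004]
orientation: [0.001, 0.726, 0.687, 0.0]
force: [-0.0, 0.7, -4.3]
finger_gap: 0.227
grasp_force: 30.0
[ 0.42117246 -0.13116373  0.00042347] [-0.02945934  0.70904554 -4.2963857 ]
```

```bash
python3 -m handwheel '{"linear":[[0,0,-0.005],[0,0,-0.009],[0,0,-0.009],[0,0,-0.009]],"angular":[[0,0,0],[0,0,0],[0,0,0],[0,0,0]]}'
python3 -m handwheel '{"linear":[[0,0,0],[0,0,0],[0,0,0],[0,0,0],[0,0,0]],"angular":[[0,0,0],[0,0,0],[0,0,0],[0,0,0],[0,0,0]]}' 0.5
python3 -m handwheel '{"linear":[[0,0,0.1],[0,0,0.25],[0,0,0.4],[0,0,0.55],[0,0,0.7]],"angular":[[0,0,0],[0,0,0],[0,0,0],[0,0,0],[0,0,0]]}'
python3 -m handwheel '{"linear":[[0,0,0.15],[0,0,0.3],[0,0,0.4],[0,0,0.4]],"angular":[[0,0,0],[0,0,0],[0,0,0],[0,0,0]]}'
python3 - <<'E'
from h import *
from meas import rect
f=save('wrist','w10');W=pts(f);z=W[:,:,2]
m=(W[:,:,0]>.38)&(W[:,:,0]<.46)&(W[:,:,1]<-.05)&(W[:,:,1]>-.35)
p=W[m&(z>.018)&(z<.03)];print('drift',rect(p),np.median(p[:,2]))
T=(W[:,:,0]>.56)&(W[:,:,0]<.68)&(W[:,:,1]<-.115)&(W[:,:,1]>-.2)&(z>.034)&(z<.1)
p=W[T];print('slug',len(p),p.min(0),p.max(0),rect(p[p[:,2]>.055]) if (p[:,2]>.055).any() else '')
cv2.imwrite('pics/v10.png',np.hstack([f['color'][:320],cv2.resize(f['color'][40:200,420:500],(160,320))])[:,:,::-1])
E
python3 meas.py w10
```

```text
t: 20.48
tool_pos: [0.4211, -0.1312, -0.0021]
orientation: [0.001, 0.726, 0.687, 0.0]
force: [0.2, 0.6, 4.1]
finger_gap: 0.232
grasp_force: 30.0
t: 20.9
tool_pos: [0.4207, -0.131, -0.0026]
orientation: [0.0, 0.726, 0.687, 0.0]
force: [-0.1, -0.4, 0.1]
finger_gap: 0.486
grasp_force: 0.0
t: 21.32
tool_pos: [0.4203, -0.1308, 0.1743]
orientation: [-0.0, 0.726, 0.687, -0.0]
force: [1.1, -0.2, -0.1]
finger_gap: 0.501
grasp_force: 0.0
t: 21.65
tool_pos: [0.422, -0.1316, 0.2771]
orientation: [0.004, 0.726, 0.687, 0.001]
force: [1.0, 1.4, -0.7]
finger_gap: 0.499
grasp_force: 0.0
drift (array([ 418. , -188.3]), array([198.6,  20.8]), 86.8) 0.0217307442709136
slug 657 [ 0.59522735 -0.15768855  0.04088026] [ 0.62354072 -0.12918646  0.06600981] (array([ 609.5, -143.3]), array([28.3, 27.9]), -86.4)
bar 1379 (array([589.4, -60.4]), array([51. , 16.3]), 15.1) 0.151977994525073
foot 2011 (array([585.8, -44.4]), array([117.4,  76.3]), 13.8) 0.012053405129622176
sleeve top 2310 (array([587.1, -48.7]), array([100. ,  43.6]), -76.1) 0.08381078880489762
drift handle 1282 (array([ 418. , -188.3]), array([198.6,  20.8]), 86.8) 0.021550036701063043
```

View pics/v10.png

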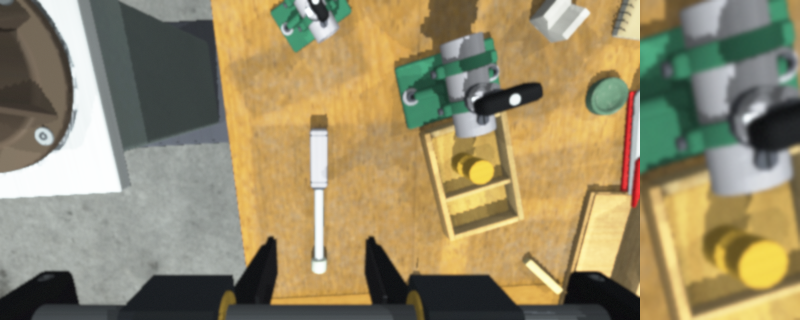

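Wrist view: the drift lies flat at (319,190), the bar is parked across the sleeve at (510,98), and the slug stands on its end in the large compartment at (478,170). The task says "lying", so I'll lay it over: grip it above the walls, tilt it 45° and release. First the tray's dimensions in stand coordinates.

```bash
python3 - <<'E'
from h import *
from meas import rect
d=np.array([.240,-.971]);n=np.array([.971,.240]);o=np.array([.5875,-.048])
for nm in('w1','w6','w10','scene0'):
    W=pts(load(nm));z=W[:,:,2];q=W[:,:,:2]-o;s=q@d;l=q@n
    near=(s>.03)&(s<.25)&(abs(l)<.08)
    p=W[near&(z>.022)&(z<.032)];c,sz,a=rect(p);print(nm,c,sz,a)
    k=near&(z>.020)&(z<.0262)&(abs(l)<.03)&(s>.09);print('  cross s',np.median(s[k]).round(4),k.sum(),' l range',l[near&(z>.022)&(z<.032)].min().round(3),l[near&(z>.022)&(z<.032)].max().round(3),'s',s[near&(z>.022)&(z<.032)].min().round(3),s[near&(z>.022)&(z<.032)].max().round(3))
W=pts(load('w10'));z=W[:,:,2];m=(z>.062)&(np.hypot(W[:,:,0]-.6095,W[:,:,1]+.1433)<.03);p=W[m];print(rect(p),p[:,2].mean(),(p.mean(0)[:2]-o)@d,(p.mean(0)[:2]-o)@n)
s=status.read_state();print(s['qpos'],s['tool_pos'],s['orientation'])
E
```

```text
w1 [ 621.3 -160.3] [150.8 100.3] -74.6
  cross s 0.136 280  l range -0.046 0.057 s 0.041 0.193
w6 [ 620.9 -160.2] [150.8 100.7] -74.5
  cross s 0.1358 499  l range -0.047 0.057 s 0.042 0.193
w10 [ 620.9 -160.4] [150.6 101. ] -74.5
  cross s 0.1354 352  l range -0.047 0.057 s 0.042 0.194
scene0 [ 619.6 -161.2] [150.6 105.1] -74.7
  cross s 0.1377 38  l range -0.05 0.057 s 0.042 0.194
(array([ 609.6, -143.7]), array([27.9, 27.7]), 20.7) 0.06408392883966059 0.0978050752424429 -0.0015252947810189075
[-4.51913562e-01  1.49524982e-01  1.88849441e+00  6.52597914e-05
  1.09870035e+00 -3.96987722e-01] [ 0.42129589 -0.1312326   0.27449114] [0.00226918 0.72626492 0.6874106  0.00088768]
```

```bash
python3 -m handwheel '{"linear":[[0.15,-0.01,-0.03],[0.3,-0.02,-0.06],[0.45,-0.03,-0.1],[0.6,-0.04,-0.14],[0.752,-0.05,-0.18]],"angular":[[0,0,0.02],[0,0,0.04],[0,0,0.06],[0,0,0.08],[0,0,0.097]]}' 0.4
python3 -m handwheel '{"linear":[[0,0,-0.1],[0,0,-0.2],[0,0,-0.3],[0,0,-0.4],[0,0,-0.5]],"angular":[[0,0,0],[0,0,0],[0,0,0],[0,0,0],[0,0,0]]}'
python3 - <<'E'
from h import *
f=save('wrist','w11');s=status.read_state();print(s['tool_pos'],s['orientation'],s['finger_gap'])
W=pts(f);z=W[:,:,2];m=(z>.058)&(z<.068)&(np.hypot(W[:,:,0]-.6095,W[:,:,1]+.1433)<.03);p=W[m];print(len(p),p.min(0),p.max(0))
E
```

```text
t: 22.12
tool_pos: [0.6098, -0.1433, 0.2249]
orientation: [-0.001, 0.612, 0.791, -0.0]
force: [0.2, -1.0, -0.8]
finger_gap: 0.602
grasp_force: 0.0
t: 22.53
tool_pos: [0.6077, -0.1431, 0.0994]
orientation: [-0.001, 0.614, 0.79, -0.0]
force: [0.5, -0.5, 0.1]
finger_gap: 0.597
grasp_force: 0.0
[ 0.60573797 -0.14249682  0.09472349] [-0.00429101  0.61355851  0.78963632 -0.00142565] 0.6008458731992437
1426 [ 0.59591993 -0.15805863  0.05807601] [ 0.62420056 -0.12932915  0.06638078]
```

```bash
python3 -m handwheel '{"linear":[[0,0,-0.07],[0,0,-0.14],[0,0,-0.21],[0,0,-0.27],[0,0,-0.27]],"angular":[[0,0,0],[0,0,0],[0,0,0],[0,0,0],[0,0,0]]}'
python3 -m handwheel '{"linear":[[0,0,0],[0,0,0],[0,0,0]],"angular":[[0,0,0],[0,0,0],[0,0,0]]}'
```

```text
t: 23.0
tool_pos: [0.6069, -0.1429, 0.0317]
orientation: [-0.003, 0.614, 0.79, -0.001]
force: [0.0, 0.1, -0.1]
finger_gap: 0.602
grasp_force: 0.0
t: 23.25
tool_pos: [0.6091, -0.1436, 0.0359]
orientation: [0.001, 0.614, 0.79, 0.0]
force: [-0.1, 0.1, 0.7]
finger_gap: 0.6
grasp_force: 0.0
```

```bash
python3 -m handwheel '{"linear":[[0,0,0],[0,0,0],[0,0,0],[0,0,0],[0,0,0]],"angular":[[0,0,0],[0,0,0],[0,0,0],[0,0,0],[0,0,0]]}' 1
python3 -m handwheel '{"linear":[[0,0,0],[0,0,0],[0,0,0]],"angular":[[0,0,0],[0,0,0],[0,0,0]]}'
python3 -m handwheel '{"linear":[[0,0,0.03],[0,0,0.07],[0,0,0.11],[0,0,0.14],[0,0,0.14]],"angular":[[0,0,0],[0,0,0],[0,0,0],[0,0,0],[0,0,0]]}'
python3 -m handwheel '{"linear":[[0,0,0],[0,0,0],[0,0,0],[0,0,0],[0,0,0]],"angular":[[0.033,0.008,0],[0.066,0.016,0],[0.099,0.024,0],[0.132,0.033,0],[0.165,0.041,0]]}'
python3 -m handwheel '{"linear":[[0,0,0],[0,0,0],[0,0,0],[0,0,0]],"angular":[[0.03,0.007,0],[0.06,0.015,0],[0.078,0.019,0],[0.078,0.019,0]]}'
python3 - <<'E'
from h import *
f=save('scene','s12');s=status.read_state();print(s['tool_pos'],s['orientation'],s['finger_gap'],s['force'])
W=pts(f);hsv=cv2.cvtColor(f['color'],cv2.COLOR_RGB2HSV)
d=np.array([.240,-.971]);n=np.array([.971,.240]);o=np.array([.5875,-.048]);q=W[:,:,:2]-o;S=q@d;L=q@n
m=(hsv[:,:,1]>120)&(hsv[:,:,0]>15)&(hsv[:,:,0]<32)&(W[:,:,2]>.033)&(W[:,:,2]<.12)&(S>.05)&(S<.17)&(abs(L)<.05)
print(m.sum(),[(a[m].min().round(4),a[m].max().round(4),a[m].mean().round(4)) for a in(S,L,W[:,:,2])])
E
```

```text
t: 23.67
tool_pos: [0.6088, -0.1435, 0.0351]
orientation: [0.0, 0.614, 0.79, 0.0]
force: [1.3, -0.3, 0.6]
finger_gap: 0.307
grasp_force: 0.6
t: 23.92
tool_pos: [0.6088, -0.1435, 0.035]
orientation: [0.0, 0.614, 0.79, 0.0]
force: [-0.3, 0.8, 1.8]
finger_gap: 0.3
grasp_force: 30.0
t: 24.33
tool_pos: [0.6095, -0.1438, 0.0722]
orientation: [0.001, 0.614, 0.79, 0.001]
force: [0.5, -0.1, -2.2]
finger_gap: 0.298
grasp_force: 30.0
t: 24.75
tool_pos: [0.6092, -0.1439, 0.0707]
orientation: [-0.208, 0.591, 0.761, 0.165]
force: [1.0, 0.6, -3.5]
finger_gap: 0.302
grasp_force: 30.0
t: 25.08
tool_pos: [0.6082, -0.1449, 0.0679]
orientation: [-0.302, 0.567, 0.728, 0.238]
force: [0.4, -0.3, -2.5]
finger_gap: 0.3
grasp_force: 30.0
[ 0.60841049 -0.1443381   0.06846141] [-0.30091519  0.56735488  0.72896589  0.23699626] 0.3011909616729609 [ 0.23559444  1.03720783 -1.53987939]
128 [(np.float64(0.0683), np.float64(0.1227), np.float64(0.0939)), (np.float64(-0.0222), np.float64(0.0142), np.float64(-0.0093)), (np.float64(0.0388), np.float64(0.1097), np.float64(0.071))]
```

```bash
python3 -m handwheel '{"linear":[[-0.003,0.012,0],[-0.006,0.024,0],[-0.012,0.048,0],[-0.012,0.048,0],[-0.012,0.048,0]],"angular":[[0.033,0.008,0],[0.068,0.017,0],[0.068,0.017,0],[0.068,0.017,0],[0.068,0.017,0]]}'
python3 -m handwheel '{"linear":[[0,0,-0.03],[0,0,-0.06],[0,0,-0.08],[0,0,-0.08]],"angular":[[0,0,0],[0,0,0],[0,0,0],[0,0,0]]}'
cat > sl.py <<'E'
from h import *
def slug(nm,lo=.033):
    f=save('scene',nm);s=status.read_state();print(s['tool_pos'],s['force'])
    W=pts(f);hsv=cv2.cvtColor(f['color'],cv2.COLOR_RGB2HSV)
    d=np.array([.240,-.971]);n=np.array([.971,.240]);o=np.array([.5875,-.048]);q=W[:,:,:2]-o;S=q@d;L=q@n
    print('tcp s,l',(s['tool_pos'][:2]-o)@d,(s['tool_pos'][:2]-o)@n)
    m=(hsv[:,:,1]>120)&(hsv[:,:,0]>15)&(hsv[:,:,0]<32)&(W[:,:,2]>lo)&(W[:,:,2]<.12)&(S>.045)&(S<.17)&(abs(L)<.04)
    print(m.sum(),[(a[m].min().round(4),a[m].max().round(4),a[m].mean().round(4)) for a in(S,L,W[:,:,2])])
E
python3 -c "from sl import *;slug('s13')"
```

```text
t: 25.55
tool_pos: [0.6059, -0.1308, 0.0704]
orientation: [-0.377, 0.538, 0.693, 0.297]
force: [-0.5, 0.2, -2.1]
finger_gap: 0.297
grasp_force: 30.0
t: 25.88
tool_pos: [0.6054, -0.1311, 0.0488]
orientation: [-0.379, 0.538, 0.692, 0.298]
force: [-0.8, 1.3, -2.4]
finger_gap: 0.3
grasp_force: 30.0
[ 0.60552592 -0.13130759  0.04930425] [ 0.31129707 -0.22213691 -2.60023841]
tcp s,l 0.0852178932481196 -0.0024906503838644416
141 [(np.float64(0.0545), np.float64(0.1576), np.float64(0.0838)), (np.float64(-0.0227), np.float64(0.0162), np.float64(-0.007)), (np.float64(0.0331), np.float64(0.1178), np.float64(0.0558))]
```

```bash
python3 -m handwheel '{"linear":[[0,0,-0.015],[0,0,-0.03],[0,0,-0.045],[0,0,-0.045]],"angular":[[0,0,0],[0,0,0],[0,0,0],[0,0,0]]}'
python3 -m handwheel '{"linear":[[0,0,0],[0,0,0],[0,0,0],[0,0,0]],"angular":[[0,0,0],[0,0,0],[0,0,0],[0,0,0]]}' 0.5
```

```text
t: 26.27
tool_pos: [0.6055, -0.1314, 0.0378]
orientation: [-0.379, 0.538, 0.691, 0.299]
force: [-1.3, -0.0, -2.7]
finger_gap: 0.295
grasp_force: 30.0
t: 26.6
tool_pos: [0.6058, -0.1315, 0.039]
orientation: [-0.379, 0.537, 0.692, 0.299]
force: [0.2, -0.0, 0.8]
finger_gap: 0.482
grasp_force: 0.0
```

```bash
python3 -m handwheel '{"linear":[[0.008,-0.033,0.03],[0.024,-0.1,0.08],[0.04,-0.16,0.14],[0.06,-0.24,0.22],[0.08,-0.32,0.3]],"angular":[[0,0,0],[0,0,0],[0,0,0],[0,0,0],[0,0,0]]}'
python3 -m handwheel '{"linear":[[0,0,0.1],[0,0,0.2],[0,0,0.3],[0,0,0.4],[0,0,0.5]],"angular":[[-0.03,-0.008,0],[-0.06,-0.016,0],[-0.09,-0.024,0],[-0.12,-0.032,0],[-0.15,-0.038,0]]}'
python3 -m handwheel '{"linear":[[-0.08,0.04,0],[-0.16,0.08,0],[-0.24,0.12,0],[-0.3,0.16,0],[-0.36,0.2,0]],"angular":[[-0.03,-0.008,0],[-0.06,-0.016,0],[-0.09,-0.024,0],[-0.12,-0.032,0],[-0.15,-0.038,0]]}'
python3 -m handwheel '{"linear":[[0,0,0],[0,0,0]],"angular":[[0,0,0],[0,0,0]]}'
python3 - <<'E'
from sl import *
from meas import rect
slug('s14',.012)
f=save('wrist','w14');W=pts(f);z=W[:,:,2]
d=np.array([.240,-.971]);n=np.array([.971,.240]);o=np.array([.5875,-.048]);q=W[:,:,:2]-o;S=q@d;L=q@n
near=(S>.03)&(S<.25)&(abs(L)<.08);k=near&(z>.022)&(z<.034)
m=(S>.054)&(S<.128)&(L>-.034)&(L<.042)&(z>.012)
print('slug',m.sum(),rect(W[m]),np.nanmax(z[m]),np.median(z[m]))
for nm in('w14','s14'):
    f=load(nm);W=pts(f);z=W[:,:,2];k=near=None
    q=W[:,:,:2]-o;S=q@d;L=q@n;k=(S>.03)&(S<.25)&(abs(L)<.08)&(z>.022)&(z<.03);k&=~((S>.054)&(S<.128)&(L>-.034)&(L<.042))
    if k.sum()>50: print('tray',nm,rect(W[k]))
E
python3 meas.py w14
python3 - <<'E'
import cv2,numpy as np
a=cv2.imread('pics/s14.png');b=cv2.imread('pics/w14.png')
cv2.imwrite('pics/v14.png',np.vstack([cv2.resize(a[170:310,290:430],(300,300)),np.zeros((0,300,3),np.uint8)]) if 0 else np.hstack([cv2.resize(a[165:315,290:430],(336,360)),cv2.resize(b,(464,290))[:].repeat(1,0) if 0 else cv2.copyMakeBorder(cv2.resize(b,(464,290)),0,70,0,0,cv2.BORDER_CONSTANT)]))
E
```

```text
t: 27.02
tool_pos: [0.6258, -0.2127, 0.1152]
orientation: [-0.379, 0.537, 0.692, 0.298]
force: [-0.1, 0.1, -0.2]
finger_gap: 0.501
grasp_force: 0.0
t: 27.43
tool_pos: [0.6256, -0.2124, 0.2413]
orientation: [-0.199, 0.593, 0.764, 0.159]
force: [-0.2, -0.6, -0.6]
finger_gap: 0.498
grasp_force: 0.0
t: 27.85
tool_pos: [0.5349, -0.1617, 0.2404]
orientation: [-0.009, 0.613, 0.79, 0.012]
force: [1.0, -0.5, 0.4]
finger_gap: 0.5
grasp_force: 0.0
t: 28.02
tool_pos: [0.5355, -0.1606, 0.2405]
orientation: [-0.011, 0.612, 0.791, 0.013]
force: [1.5, -0.1, -0.0]
finger_gap: 0.502
grasp_force: 0.0
[ 0.53610116 -0.16150765  0.23994882] [ 0.53259589  0.36421034 -0.8383044 ]
tcp s,l 0.09788020717892916 -0.07715010673340332
185 [(np.float64(0.0462), np.float64(0.134), np.float64(0.1015)), (np.float64(-0.0357), np.float64(0.0247), np.float64(-0.0081)), (np.float64(0.0121), np.float64(0.036), np.float64(0.027))]
slug 14585 (array([ 600.1, -144. ]), array([63.5, 46.4]), -76.0) 0.3669561788873424 0.3431757585613595
tray w14 (array([ 621.1, -160.5]), array([150.2, 100.3]), -74.6)
tray s14 (array([ 620.6, -161.1]), array([150.6, 106.4]), -75.3)
bar 1513 (array([590.2, -60.4]), array([51.9, 16. ]), 15.2) 0.15227213703259201
foot 2331 (array([586.5, -44.4]), array([116.8,  75.7]), 13.9) 0.012049275954070272
sleeve top 2700 (array([586.3, -49. ]), array([100.4,  42.7]), -79.0) 0.08378456404753823
drift handle 1693 (array([ 418.1, -188. ]), array([198.2,  22.9]), 86.7) 0.021502854454195475
```

View pics/v14.png

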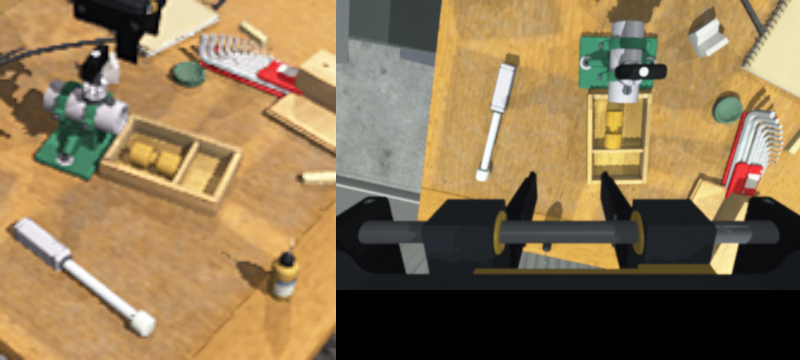

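The slug now lies flat in the large compartment (left view 157,157). The tray reads (621,-160.5) mm as before, the bar is parked at (640,70 right view), the drift lies flat and nothing touches the robot. Handing in.

```bash
python3 -c "from cell import order;print(order.finish_job())"
```

```text
the job is handed in; nothing more can be done
None
```

The job is handed in at about 28 s on the robot's clock: the plunger is parked, the slug lies in the tray's large compartment (it landed on end, so I gripped it and laid it over), the drift lies flat on the bench, and the tray measured unmoved; the hammer, V-block and oil bottle were never approached.

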